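# Roll the mill jar onto the roller cradle and discharge its grinding balls

## Task

Using only the hand pusher on the jar, which carries potent residue and must not be touched by the gripper, roll the steel mill jar gently along its loading rails until it drops into the roller cradle, its balls still inside. Then, pressing lightly on top of it with the pusher's rubber sole, turn it round in the cradle until its long side port faces straight down and all four white balls have dropped into the chute. Finally lay the pusher back flat on its blue mat and let go, leaving the jar at rest in the cradle and the glassware, tub and loose port cover where they are.

Things in the scene. Friction and masses are not known exactly. Their poses are not given: they have to be found in the camera images.
- mill: Fixed bench jar mill, 460 mm long: loading rails, roller cradle, chute under it. Origin on the bench under the cradle's middle; x level, the rolling direction from rails to cradle; y level, along the rollers; z up. A white drive housing stands at x = 85 to 185 mm, 100 mm high. Bearing plates beside the cradle (inner faces y = +-64 mm) are 138 mm high.
- rail_rear (a point): Rear end of the two level aluminium loading rails, midway between them, on tread height (112 mm above the bench), at mill x = -267 mm. The treads run from here to x = -66 mm at y = +-45 to 67 mm, with side lips up to 124 mm above the bench that guide the jar; the rear stop here is 138 mm high.
- roller_crest (a point): Top of the first roller (mill x = -41 mm, 112 mm above the bench, as high as the rails). The two black rubber rollers, diameter 44, length 122 mm, lie along y with axes 82 mm apart, 90 mm above the bench; slightly stiff bearings (drive off): a sole pressed on the jar with 3 to 8 N and slid along x turns it, and it stays where left.
- cradle (a point): Where the jar's centre lies when it rests across the two rollers: mill x = y = 0, 161 mm above the bench. The top of the jar is then 221 mm above the bench.
- chute_end (a point): Low closed end of the stainless chute, at mill y = +192 mm, 20 mm above the bench. The chute, 104 mm wide in x, slopes down to it from under the cradle; dropped balls roll here, in view from above.
- jar: Loose steel mill jar, 0.7 kg (varies), 120 mm long, rolling on two round end flanges, diameter 120, thickness 10 mm (barrel 108 mm). Origin at its middle on its axis; y is the cylinder axis, about parallel to the mill's y. The open port is on its -x side: it faces down when the jar's x axis points up. Starts on the rails, centre 172 mm above the bench, port facing the rear stop.
- port (a point): Middle of the jar's open port, 54 mm from the axis: 100 mm long, 48 mm wide, orange edges; orange bars on the end faces point to it. On the way to the cradle, where the jar drops 11 mm over the first roller, the port passes over the top; turned on in the same sense it goes down on the far side and the balls fall out.
- mat: Fixed thin blue mat, 200 x 170 x 3 mm, origin at the centre of its underside; the pusher lies on it.
- pusher: Loose float-like hand pusher, 0.3 kg: a flat white plate 150 (x) x 135 (y) x 18 mm thick with a black rubber sole, and a green bar handle above it along x. Origin at the centre of the sole's underside, z up to the handle; both ends of the plate (x = +-75 mm) are straight noses for pushing. Friction of sole, noses, rails and rollers on the jar is about 0.6.
- handle (a point): Middle of the pusher's handle bar, 62 mm above the sole; the bar is 20 mm wide (pusher's y), 24 mm tall, and free over 80 mm of its length (x) between two posts, 32 mm clear above the plate.
- ball1_center (a point): Centre of white ceramic grinding ball 1 (loose, diameter 20 mm, 25 g); starts at the bottom inside the jar.
- ball2_center (a point): Centre of white ceramic grinding ball 2 (loose, diameter 20 mm, 25 g); starts at the bottom inside the jar.
- ball3_center (a point): Centre of white ceramic grinding ball 3 (loose, diameter 20 mm, 25 g); starts at the bottom inside the jar.
- ball4_center (a point): Centre of white ceramic grinding ball 4 (loose, diameter 20 mm, 25 g); starts at the bottom inside the jar.
- amber_a: Bystander: amber glass bottle, diameter 66, height 135 mm; origin at the centre of its underside, to be left alone.
- amber_b: Bystander: amber glass bottle, diameter 60, height 115 mm; origin at the centre of its underside, to be left alone.
- media_bottle: Bystander: clear glass bottle with white cap, diameter 84, height 160 mm; origin at the centre of its underside, to be left alone.
- pink_bottle: Bystander: small pink bottle, diameter 44, height 85 mm; origin at the centre of its underside, to be left alone.
- beaker: Bystander: glass beaker, diameter 72, height 95 mm; origin at the centre of its underside, to be left alone.
- port_cover: Bystander: the jar's loose steel port cover, 116 x 52 x 26 mm, with two brass nuts; origin at the centre of its underside, to be left alone.
- tub: Bystander: empty blue tub, 100 x 150 x 50 mm; origin at the centre of its underside, to be left alone.
Not all that is in view belongs to the job. Of the things that look like the pusher, take the one that is farthest from the robot's base at the start.

How it is judged:
By the outcome, as a careful person would: the job done as asked, in the order asked, and still so for the second after the job is handed in, with the robot touching nothing.
It also fails if it takes over 72 s, if anything falls off the work surface, if the arm or the gripper's body presses on something with over 40 N, if the wrist force passes 120 N, or if a joint passes its speed limit or range.

## Robot

A 6-joint arm with a two-finger parallel gripper is mounted at the origin on the work surface. World frame = base frame: x ahead of the robot, y to its left, z up, the work surface at z = 0. Lengths are in m, angles in rad, forces in N, time in s.
With the tool pointing down it reaches from about 0.35 to 0.725 m from the base axis. Payload 6 kg.
Tool frame: the origin (TCP) lies between the finger pads; the fingertips stand 25 mm ahead of it and the grasp point (between the pads) lies 6 mm ahead of it; z points along the fingers, y is the direction in which the jaws open and shut (so a half turn about z gives the same grasp; the last joint's range is limited). The gripper opens to 85 mm and grips with 20 to 120 N. Pads are 22 mm wide; open, the fingers measure 114 mm over their backs; the gripper's body (76 mm by 85 mm) begins 54 mm behind the grasp point. The pads swing forward as they close: fully open they stand 13 mm farther back than shut.
Start: joints at [1.681, 0.04, 0.085, 0, -1.615, -0.334], TCP at [0.133, 0.585, 0.256] pointing down, gripper open.
Joint ranges: [-2.56, 2.56], [-1.29, 2.01], [-1.08, 1.49], [-3.29, 1.98], [-2.81, -0.18], [-2.99, 2.99]. Speed limits (rad/s): [2.57, 2.57, 3.01, 3.14, 3.14, 3.14].

## Interface

Orientations are given as a rotation vector (axis times angle).
In Python, from plant import monitor, optics, ticket, recognise, outline_of gives the robot as it stands. The module is installed in compiled form; this text tells all that it offers.
- The arm moves only by the shell command python3 -m crank 'ROWS' [FORCE]. ROWS is JSON, one flat list of numbers, 7 for each row, row after row: the turn, a rotation vector about the tool's x, y, z in rad, then the shift along the tool's x, y, z in mm, then the opening, from 0 (shut) to 1 (fully open). In form: [wx, wy, wz, tx, ty, tz, jaw, wx, wy, wz, tx, ty, tz, jaw, ...]. A call has exactly 5 rows; each row shifts and turns the commanded pose from where the row before left it, along the tool's axes as they then stand; what a row does not reach is not made up. A row lasts 1/10 s, in which the tool goes at most 50 mm and 8.59 degrees, less where a joint would pass 70% of its speed; a pose out of reach is approached as far as the arm can. A call is refused whole if a number of a shift passes 50 or a number of a turn 0.15, either way. A call with a gripper value outside its range is refused whole. The fingers move at their own pace and stop on an object; FORCE is the grip in N (left out, the last holds). Time passes only in rows, so rows that do not move let the fingers close, or fill a call up. It gives the time, the measured TCP pose, the force and the opening at its end, in the units of the state.
- monitor.read_state(): the state, without advancing time (a new reading comes with each control period).
- optics.snapshot(name): name is "side" or "top" or "wrist"; returns a dict with "color" (480x640x3 uint8, red, green, blue), "intrinsics" (3x3 intrinsics, pixels), "pose" (4x4, takes a point from camera to world coordinates). Camera axes: x right, y up, looking along -z (the intrinsics and any distortion apply to the point x, -y, -z); pixel columns grow to the right and rows downward; lengths in m; the calibration is good to about 2 mm. A picture is of the moment at which its call begins. There is no depth.
- ticket.hand_in(): hands the job in, once; it reports no verdict.
Trained networks look in a picture, given as the dict that the camera call returned (one of the last four; its "shot" number tells which), for a name from the list of things; names that differ only in an ending like _2 or _b are one class to them, and where a whole thing is asked for, a point or a joint stands for the part that bears it (a point fixed in the world has none). Each returns a list of dicts, best first, with "score" (0 to 1); they miss things now and then, are a little off and sometimes report something else, mostly with a low value. They report only what shows in the picture. A call takes as long as a camera call. They do not tell look-alikes from the thing itself.
- recognise(picture, target): "at" ([x, y, z] in m, in the coordinates of the camera as it stood for that picture, good to about 4 mm: the middle of the surface that is visible of it).
- outline_of(picture, target): "mask" (480x640 bool, what is visible of it).
The state is a dict: "time_s": time; "joint_pos": joint angles; "joint_velocities": joint speeds; "joint_efforts": joint torques, N m; "tcp_pos": TCP position; "ee_rot": TCP orientation; "ft_force": force on the tool from outside, world axes, zero at the start; "wrist_torque": the same for the moment, N m; "width": finger opening in m.
Only numpy, scipy, OpenCV 4.12 (cv2) and the standard library are available. Lean on these libraries where they do the work, as an engineer would, in place of code of your own. Each camera call takes 0.05 s, during which the arm holds its last target.

## Working session

There is one attempt and no reset: what is moved stays moved. The work goes in short steps, Python scripts to look and compute and a shell command to move; the robot and the scene stay as the last step left them, time stands still between calls to the robot, and variables do not carry over. Pictures are saved under pics/ and viewed, and the job is handed in when it is done.

```bash
mkdir -p pics
cat > h.py <<'E'
import numpy as np, cv2
from plant import monitor, optics, ticket, recognise, outline_of
from scipy.spatial.transform import Rotation as R
def snap(n,f):
    p=optics.snapshot(n); cv2.imwrite('pics/'+f+'.png',p['color'][:,:,::-1]); return p
def w(p,a):
    return (p['pose']@np.r_[a,1])[:3]
def rec(p,t,k=3):
    for d in recognise(p,t)[:k]: print(t,round(d['score'],2),np.round(w(p,d['at']),4))
def pix(p,X):
    c=np.linalg.inv(p['pose'])@np.r_[X,1]; v=p['intrinsics']@np.array([c[0],-c[1],-c[2]]); return v[:2]/v[2]
def ray(p,u,v,z):
    d=np.linalg.inv(p['intrinsics'])@np.array([u,v,1]); d=p['pose'][:3,:3]@np.array([d[0],-d[1],-d[2]]); o=p['pose'][:3,3]
    return o+d*(z-o[2])/d[2]
def st():
    s=monitor.read_state(); print('t',s['time_s'],'tcp',np.round(s['tcp_pos'],4),'rot',np.round(s['ee_rot'],4),'F',np.round(s['ft_force'],1),'w',s['width'],'j',np.round(s['joint_pos'],3)); 
    print(np.round(R.from_rotvec(s['ee_rot']).as_matrix(),3)); return s
E
python3 - <<'E'
from h import *
st()
for n in ['top','side','wrist']:
    p=snap(n,n+'0'); print(n,p['pose'].round(3).tolist(), p['intrinsics'].tolist(), [k for k in p])
    for t in ['mill','jar','pusher','handle','mat','port','rail_rear','roller_crest','chute_end','cradle','tub','port_cover','amber_a','media_bottle','pink_bottle','beaker']:
        rec(p,t)
E
```

```text
t 0.0 tcp [0.133  0.5848 0.2553] rot [ 3.1202e+00 -3.5060e-01 -2.0000e-04] F [-0.6  1.  -0.5] w 0.08509366785462019 j [ 1.681  0.041  0.084 -0.    -1.615 -0.334]
[[ 0.975 -0.222 -0.   ]
 [-0.222 -0.975 -0.002]
 [ 0.     0.002 -1.   ]]
top [[-0.004, 0.996, -0.086, 0.433], [-1.0, -0.005, -0.004, -0.062], [-0.005, 0.086, 0.996, 1.3], [0.0, 0.0, 0.0, 1.0]] [[521.7545404224124, 0.0, 318.57167203466196], [0.0, 521.7545404224124, 243.83559183448511], [0.0, 0.0, 1.0]] ['color', 'intrinsics', 'pose', 'shot']
mill 0.77 [ 0.6122 -0.1325  0.1004]
mill 0.19 [0.5728 0.0177 0.2186]
jar 0.94 [0.5773 0.0175 0.2194]
pusher 0.86 [0.5081 0.3482 0.0226]
pusher 0.86 [0.2673 0.3594 0.0163]
handle 0.96 [0.5072 0.3504 0.0228]
handle 0.59 [0.2664 0.3619 0.015 ]
mat 0.68 [ 0.5203  0.3657 -0.0013]
port 0.83 [0.5706 0.0178 0.2171]
port 0.59 [ 0.4154 -0.4011  0.0927]
port 0.42 [0.5056 0.3496 0.0236]
rail_rear 0.59 [ 0.6123 -0.131   0.1024]
roller_crest 0.62 [ 0.6131 -0.1297  0.1004]
roller_crest 0.27 [ 0.3992 -0.1136  0.0603]
chute_end 0.72 [ 0.6143 -0.1289  0.0932]
cradle 0.59 [ 0.6083 -0.1295  0.1017]
tub 0.9 [
[... 1149 characters left out ...]
.0942]
port_cover 0.56 [0.3465 0.0516 0.0088]
amber_a 0.89 [ 0.4086 -0.4338  0.0819]
amber_a 0.62 [ 0.5302 -0.4717  0.07  ]
amber_a 0.5 [ 0.5608 -0.0156  0.2004]
media_bottle 0.75 [0.7542 0.0982 0.0891]
media_bottle 0.58 [0.5037 0.3398 0.0181]
pink_bottle 0.68 [ 0.3937 -0.1262  0.0507]
beaker 0.74 [0.753  0.2747 0.083 ]
beaker 0.39 [ 0.5933 -0.1659  0.0921]
wrist [[-0.222, 0.924, 0.311, 0.213], [-0.975, -0.21, -0.071, 0.565], [-0.0, -0.319, 0.948, 0.373], [0.0, 0.0, 0.0, 1.0]] [[404.1038014301029, 0.0, 312.7524690236187], [0.0, 404.1038014301029, 234.86430015112057], [0.0, 0.0, 1.0]] ['color', 'intrinsics', 'pose', 'shot']
pusher 0.64 [0.2178 0.3916 0.0149]
handle 0.69 [0.219  0.3919 0.0141]
```

View pics/top0.png

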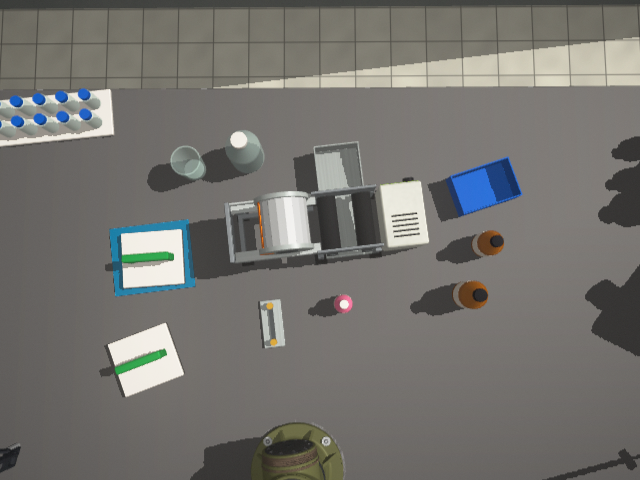

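View pics/side0.png

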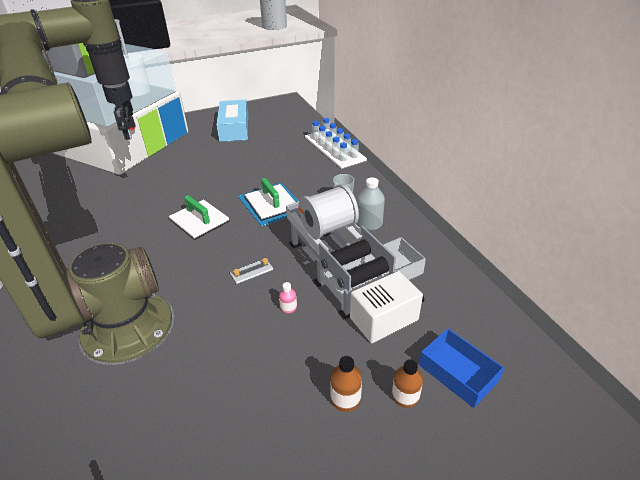

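Run:
```python
import cv2
a=cv2.imread('pics/top0.png')
cv2.imwrite('pics/c1.png',cv2.resize(a[130:280,215:435],None,fx=3.6,fy=3.6,interpolation=cv2.INTER_CUBIC))
cv2.imwrite('pics/c2.png',cv2.resize(a[210:305,100:205],None,fx=6,fy=6,interpolation=cv2.INTER_CUBIC))
```

```text
(no output)
```

View pics/c1.png

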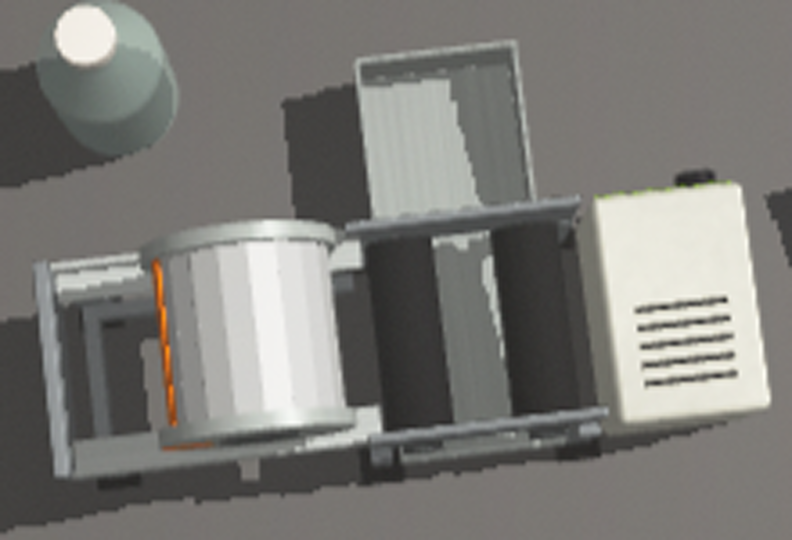

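View pics/c2.png

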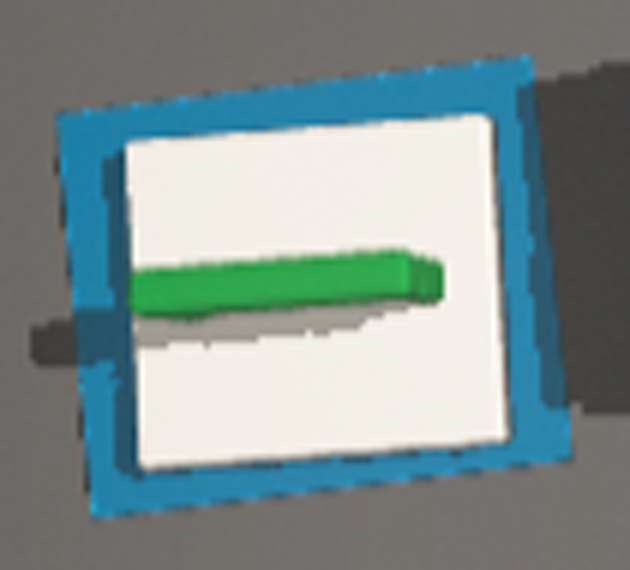

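Run:
```python
from h import *
p=snap('top','top1')
c=lambda u,v:(215+u/3.6,130+v/3.6)
for z,L in [(0.1,[(597,196),(740,184),(770,406),(623,422)]),(.138,[(345,225),(580,200),(370,440),(605,412)]),(.138,[(40,264),(64,475),(35,264),(56,475)])]:
    P=[ray(p,*c(*a),z)[:2] for a in L]; print(np.round(P,4))
    for i in range(0,len(P)-1): d=P[i+1]-P[i]; print(np.linalg.norm(d).round(4), np.degrees(np.arctan2(d[1],d[0])).round(2))
c=lambda u,v:(100+u/6,210+v/6)
print('pusher')
P=np.array([ray(p,*c(*a),.021)[:2] for a in [(125,143),(490,115),(508,438),(140,468)]])
print(P.round(4),P.mean(0))
for i in range(4): d=P[(i+1)%4]-P[i]; print(np.linalg.norm(d).round(4), np.degrees(np.arctan2(d[1],d[0])).round(2))
P=np.array([ray(p,*c(*a),.003)[:2] for a in [(58,115),(530,57),(572,458),(94,518)]])
print('mat',P.round(4),P.mean(0))
for i in range(4): d=P[(i+1)%4]-P[i]; print(np.linalg.norm(d).round(4), np.degrees(np.arctan2(d[1],d[0])).round(2))
for z in(.077,): print([ray(p,*c(*a),z).round(4) for a in [(132,268),(408,250),(408,295),(132,315)]])
```

```text
[[ 0.6748 -0.2021]
 [ 0.6822 -0.2947]
 [ 0.5378 -0.3108]
 [ 0.528  -0.2166]]
0.0929 -85.45
0.1452 -173.62
0.0948 95.95
[[ 0.6496 -0.0396]
 [ 0.6647 -0.187 ]
 [ 0.5146 -0.0547]
 [ 0.5313 -0.2006]]
0.1481 -84.16
0.2 138.62
0.1468 -83.47
[[0.6259 0.1513]
 [0.4937 0.135 ]
 [0.6259 0.1544]
 [0.4938 0.1399]]
0.1332 -172.97
0.1336 8.36
0.133 -173.75
pusher
[[0.5706 0.432 ]
 [0.5815 0.2818]
 [0.4488 0.2721]
 [0.4373 0.4221]] [0.50956568 0.35202307]
0.1506 -85.87
0.133 -175.79
0.1505 94.39
0.1337 4.24
mat [[0.5845 0.4673]
 [0.6079 0.2704]
 [0.4407 0.2502]
 [0.4169 0.4474]] [0.51248067 0.35881919]
0.1983 -83.22
0.1684 -173.1
0.1987 96.88
0.1687 6.78
[array([0.5153, 0.4063, 0.077 ]), array([0.5219, 0.298 , 0.077 ]), array([0.5042, 0.2977, 0.077 ]), array([0.4969, 0.4057, 0.077 ])]
```

```bash
python3 -m crank '[0,0,0.14,0,0,0,1, 0,0,0.14,0,0,0,1, 0,0,0.14,0,0,0,1, 0,0,0.14,0,0,0,1, 0,0,0.14,0,0,0,1]'; python3 -m crank '[0,0,0.14,0,0,0,1, 0,0,0.14,0,0,0,1, 0,0,0.14,0,0,0,1, 0,0,0.14,0,0,0,1, 0,0,0,0,0,0,1]'
cat >> h.py <<'E'
def to(x,y,z,yaw):
    s=monitor.read_state(); M=R.from_rotvec(s['ee_rot']).as_matrix(); d=M.T@(np.array([x,y,z])-s['tcp_pos'])*1000
    # desired: x axis at yaw, z down
    c,n=np.cos(np.radians(yaw)),np.sin(np.radians(yaw)); D=np.array([[c,n,0],[n,-c,0],[0,0,-1]])
    print('shift(tool mm)',d.round(1),'turn',R.from_matrix(M.T@D).as_rotvec().round(4),'F',np.round(s['ft_force'],1),'T',np.round(s['wrist_torque'],2),'w',round(s['width'],4),'t',s['time_s'])
E
python3 -c "
from h import *
st();to(.5097,.352,.15,-86)"
```

```text
time_s: 3.1
tcp_pos: [0.1331, 0.585, 0.2563]
ee_rot: [2.808, -1.408, 0.0]
ft_force: [1.1, 0.6, 0.1]
width: 0.0856
time_s: 3.6
tcp_pos: [0.1331, 0.585, 0.2563]
ee_rot: [2.315, -2.124, 0.0]
ft_force: [-0.5, -0.4, 0.5]
width: 0.0853
t 3.6 tcp [0.1331 0.585  0.2563] rot [ 2.3146e+00 -2.1241e+00  1.0000e-04] F [-0.5 -0.4  0.5] w 0.08530391890143095 j [ 1.681  0.04   0.085  0.    -1.615 -1.595]
[[ 0.086 -0.996  0.   ]
 [-0.996 -0.086 -0.   ]
 [ 0.    -0.    -1.   ]]
shift(tool mm) [ 264.4 -355.2  106.3] turn [-0.     -0.0001  0.016 ] F [-0.5 -0.4  0.5] T [-0.02 -0.02 -0.01] w 0.0853 t 3.6
```

```bash
python3 -m crank '[0,0,0.016,26,-35,0,1, 0,0,0,26,-35,0,1, 0,0,0,26,-35,0,1, 0,0,0,26,-35,0,1, 0,0,0,26,-35,0,1]'; python3 -m crank '[0,0,0,26,-35,0,1, 0,0,0,26,-35,0,1, 0,0,0,26,-35,20,1, 0,0,0,26,-35,40,1, 0,0,0,22,-35,46,1]'
python3 -c "
from h import *
to(.5097,.352,.071,-86)
p=snap('wrist','w1')
to(.5097,.352,.071,-86)
rec(p,'handle')"
```

```text
time_s: 4.1
tcp_pos: [0.3185, 0.4672, 0.2565]
ee_rot: [-2.304, 2.135, 0.0]
ft_force: [0.8, 0.8, -0.1]
width: 0.0854
time_s: 4.6
tcp_pos: [0.4899, 0.3614, 0.1655]
ee_rot: [-2.301, 2.135, 0.0]
ft_force: [-0.8, 1.0, 0.1]
width: 0.0854
shift(tool mm) [ 11.  -18.8  94.6] turn [-0.002   0.002   0.0048] F [-0.8  1.   0.1] T [ 0.14 -0.03 -0.02] w 0.0854 t 4.6
shift(tool mm) [  6.5 -19.7  85.2] turn [ 0.0074 -0.0059  0.0018] F [-2.1 -2.1 -8. ] T [-0.35  0.39  0.01] w 0.0853 t 4.65
handle 0.6 [0.5105 0.3366 0.0197]
handle 0.55 [0.2993 0.3643 0.0149]
```

View pics/w1.png

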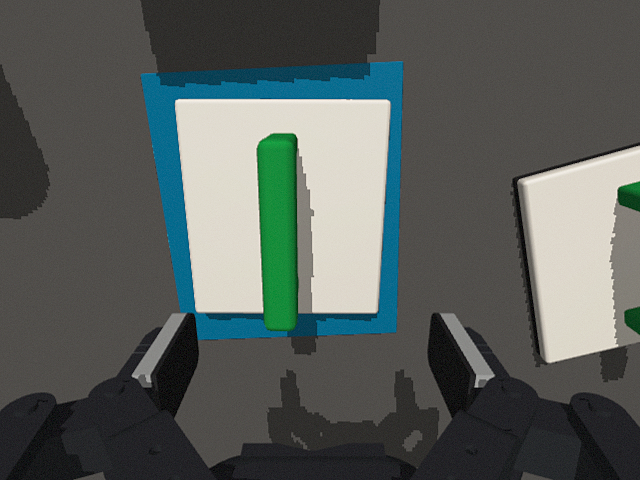

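```bash
python3 -m crank '[0,0,0.002,0,0,0,1, 0,0,0,0,0,0,1, 0,0,0,0,0,0,1, 0,0,0,0,0,0,1, 0,0,0,0,0,0,1]'
python3 -c "
from h import *
to(.5097,.352,.071,-86)"
```

```text
time_s: 5.2
tcp_pos: [0.4878, 0.3631, 0.1662]
ee_rot: [-2.297, 2.141, 0.0]
ft_force: [0.6, -0.9, 0.5]
width: 0.0851
shift(tool mm) [ 12.7 -21.   95.2] turn [-0.0009  0.001   0.0006] F [ 0.6 -0.9  0.5] T [ 0.02 -0.   -0.03] w 0.0851 t 5.2
```

```bash
python3 -m crank '[0,0,0,6,-10,18,1, 0,0,0,6.5,-11,18,1, 0,0,0,0,0,25,1, 0,0,0,0,0,22,1, 0,0,0,0,0,12,1]' 90
python3 -c "
from h import *
to(.5097,.352,.071,-86)"; python3 -m crank '[0,0,0,0,0,0,0.6, 0,0,0,0,0,0,0.2, 0,0,0,0,0,0,0, 0,0,0,0,0,0,0, 0,0,0,0,0,0,0]' 90
python3 -c "
from h import *
to(.5097,.352,.071,-86)"
```

```text
time_s: 5.7
tcp_pos: [0.5091, 0.351, 0.0682]
ee_rot: [2.295, -2.141, -0.0]
ft_force: [-0.6, -0.5, -0.8]
width: 0.0854
shift(tool mm) [-1.  -0.6 -2.8] turn [ 0.002  -0.0015 -0.0005] F [-0.6 -0.5 -0.8] T [-0.03  0.04 -0.02] w 0.0854 t 5.7
time_s: 6.2
tcp_pos: [0.5104, 0.3519, 0.0718]
ee_rot: [-2.295, 2.142, -0.0]
ft_force: [0.6, 1.0, -2.4]
width: 0.0185
shift(tool mm) [-0.1  0.7  0.8] turn [-0.0017  0.0012 -0.0006] F [ 0.6  1.  -2.4] T [ 0.01  0.04 -0.  ] w 0.0185 t 6.2
```

```bash
python3 -m crank '[0,0,0,0,0,-15,0, 0,0,0,0,0,-25,0, 0,0,0,0,0,-35,0, 0,0,0,0,0,-45,0, 0,0,0,0,0,-40,0]'
python3 -c "
from h import *
to(.5566,.177,.229,-83.6)
for n in ['side','top']: p=snap(n,n+'2')
rec(p,'jar')
to(.5566,.177,.229,-83.6)
"
```

```text
time_s: 6.7
tcp_pos: [0.5097, 0.3511, 0.2329]
ee_rot: [-2.297, 2.143, -0.0]
ft_force: [0.8, 0.3, -2.5]
width: 0.019
shift(tool mm) [176.9 -34.8   4. ] turn [-0.0003 -0.     -0.0427] F [ 0.8  0.3 -2.5] T [ 0.14 -0.12 -0.03] w 0.019 t 6.7
jar 0.82 [0.5722 0.0212 0.2213]
shift(tool mm) [177.8 -33.7   5.3] turn [-0.0051  0.0045 -0.0428] F [ 0.5  0.8 -3.7] T [-0.01  0.01 -0.07] w 0.0185 t 6.85
```

View pics/side2.png

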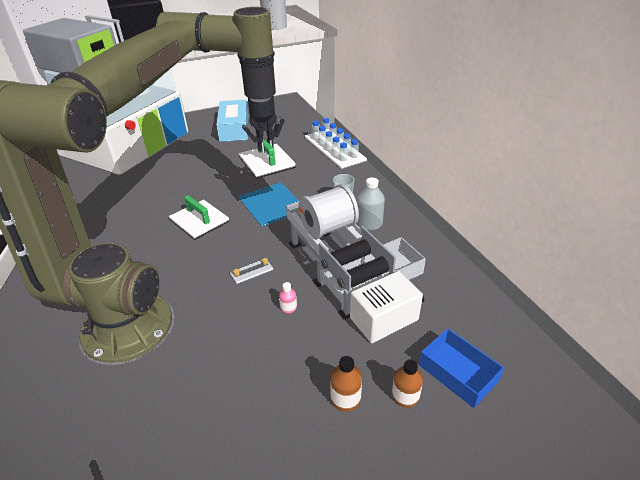

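View pics/top2.png

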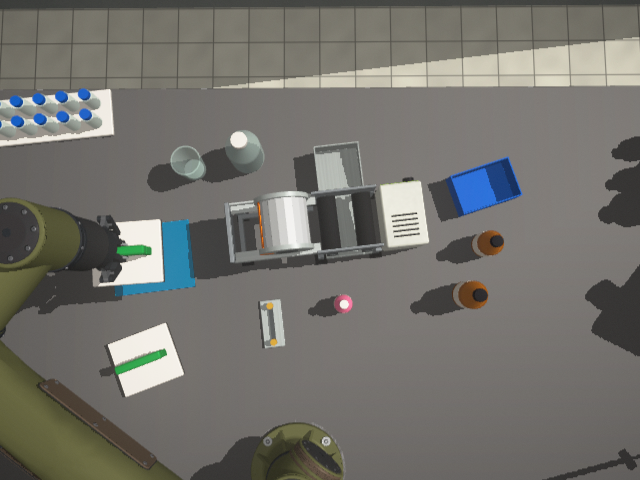

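```bash
python3 -m crank '[0,0,-0.042,20,-6,0,0, 0,0,0,38,-6,0,0, 0,0,0,38,-6,0,0, 0,0,0,38,-6,0,0, 0,0,0,25,-5,0,0]'
python3 -m crank '[0,0,0,15,-4,0,0, 0,0,0,0,0,4,0, 0,0,0,0,0,0,0, 0,0,0,0,0,0,0, 0,0,0,0,0,0,0]'
python3 -c "
from h import *
to(.5566,.177,.229,-83.6)
p=snap('top','top3')
to(.5566,.177,.229,-83.6)
a=p['color'][160:290,130:330]
cv2.imwrite('pics/top3c.png',cv2.resize(a,None,fx=4,fy=4,interpolation=cv2.INTER_CUBIC)[:,:,::-1])
"
```

```text
time_s: 7.35
tcp_pos: [0.5551, 0.1939, 0.2288]
ee_rot: [2.338, -2.094, -0.002]
ft_force: [0.7, 1.4, -3.9]
width: 0.0184
time_s: 7.85
tcp_pos: [0.5609, 0.1827, 0.2261]
ee_rot: [2.342, -2.093, -0.0]
ft_force: [-0.8, -0.3, -3.3]
width: 0.0189
shift(tool mm) [ 5.2  4.9 -2.9] turn [ 0.0004 -0.0001  0.0005] F [-0.8 -0.3 -3.3] T [ 0.02 -0.07  0.02] w 0.0189 t 7.85
shift(tool mm) [ 5.1  4.9 -2.8] turn [ 0.0002 -0.0001  0.0005] F [-0.6  0.4 -3.2] T [ 0.04 -0.03 -0.01] w 0.0185 t 7.9
```

View pics/top3c.png

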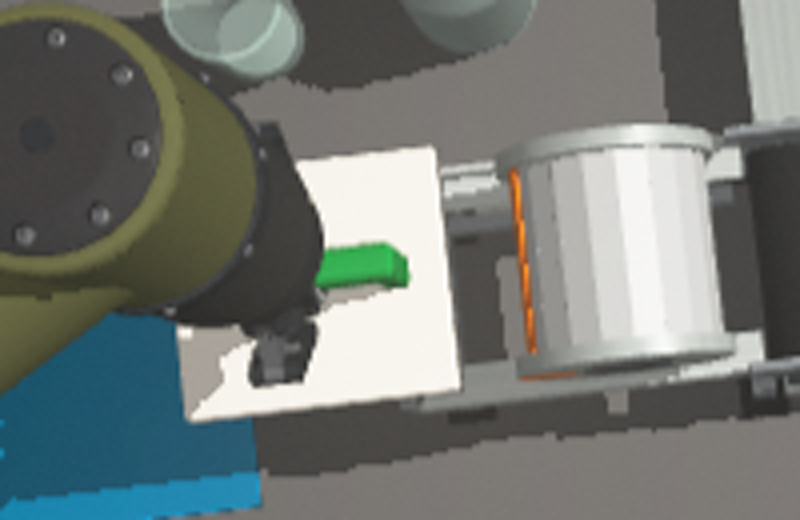

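```bash
python3 -m crank '[0,0,0,6,5,-3,0, 0,0,0,7,0,0,0, 0,0,0,6,0,0,0, 0,0,0,5,0,0,0, 0,0,0,5,0,0,0]'
python3 -m crank '[0,0,0,5,0,0,0, 0,0,0,5,0,0,0, 0,0,0,5,0,0,0, 0,0,0,5,0,0,0, 0,0,0,5,0,0,0]'
cat >> h.py <<'E'
O=np.array([.590,-.121]); yaw=np.radians(-83.6)
ux=np.array([np.cos(yaw),np.sin(yaw)]); uy=np.array([-ux[1],ux[0]])
def mill(X): d=np.array(X)[:2]-O; return np.round([d@ux,d@uy,X[2]],4)
def look(n,f,box=None,s=4,j=True):
    p=snap(n,f)
    if j:
        for d in recognise(p,'jar')[:1]: print('jar',round(d['score'],2),'mill',mill(w(p,d['at'])))
    s_=monitor.read_state(); print('tcp mill',mill(s_['tcp_pos']),'F',np.round(s_['ft_force'],1),'t',s_['time_s'])
    if box: 
        a,b,c,d=box; cv2.imwrite('pics/'+f+'c.png',cv2.resize(p['color'][b:d,a:c],None,fx=s,fy=s,interpolation=cv2.INTER_CUBIC)[:,:,::-1])
    return p
E
python3 -c "
from h import *
look('top','top4',(180,150,380,290))"
```

```text
time_s: 8.4
tcp_pos: [0.5595, 0.1518, 0.2293]
ee_rot: [-2.341, 2.095, -0.0]
ft_force: [-0.2, 0.4, -3.5]
width: 0.0187
time_s: 8.9
tcp_pos: [0.5622, 0.1272, 0.2293]
ee_rot: [2.341, -2.095, 0.0]
ft_force: [0.4, 1.0, -2.8]
width: 0.0189
jar 0.58 mill [-0.1146 -0.0007  0.2192]
tcp mill [-2.495e-01  1.000e-04  2.293e-01] F [-0.   0.  -2.7] t 9.0
```

View pics/top4c.png

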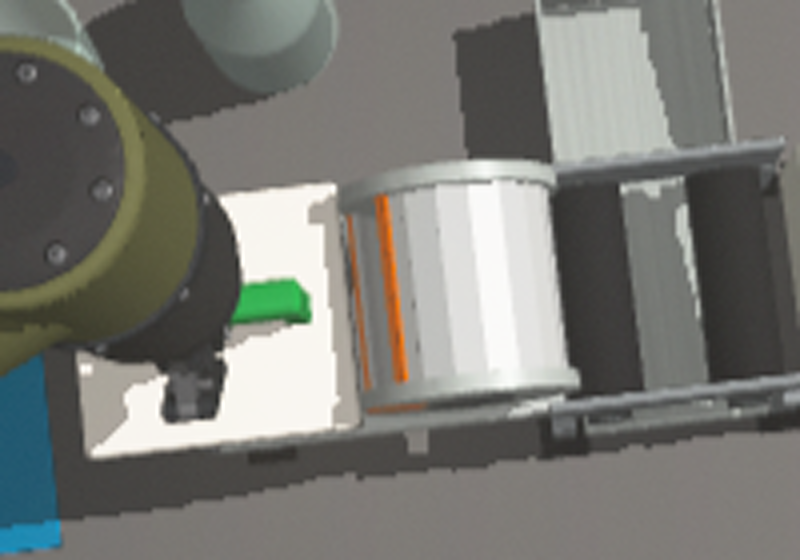

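```bash
python3 -m crank '[0,0,0,5,0,0,0, 0,0,0,5,0,0,0, 0,0,0,5,0,0,0, 0,0,0,5,0,0,0, 0,0,0,5,0,0,0]'
python3 -m crank '[0,0,0,5,0,0,0, 0,0,0,5,0,0,0, 0,0,0,5,0,0,0, 0,0,0,5,0,0,0, 0,0,0,5,0,0,0]'
python3 -c "
from h import *
look('top','top5',(180,150,380,290))"
```

```text
time_s: 9.5
tcp_pos: [0.565, 0.1024, 0.2294]
ee_rot: [-2.341, 2.095, -0.0]
ft_force: [-0.3, 0.4, -3.0]
width: 0.0187
time_s: 10.0
tcp_pos: [0.5678, 0.0775, 0.2293]
ee_rot: [2.341, -2.095, 0.0]
ft_force: [0.5, -0.2, -2.4]
width: 0.0185
jar 0.76 mill [-0.0682  0.0013  0.2098]
tcp mill [-0.1995  0.      0.2294] F [ 0.5 -0.3 -3.1] t 10.1
```

View pics/top5c.png

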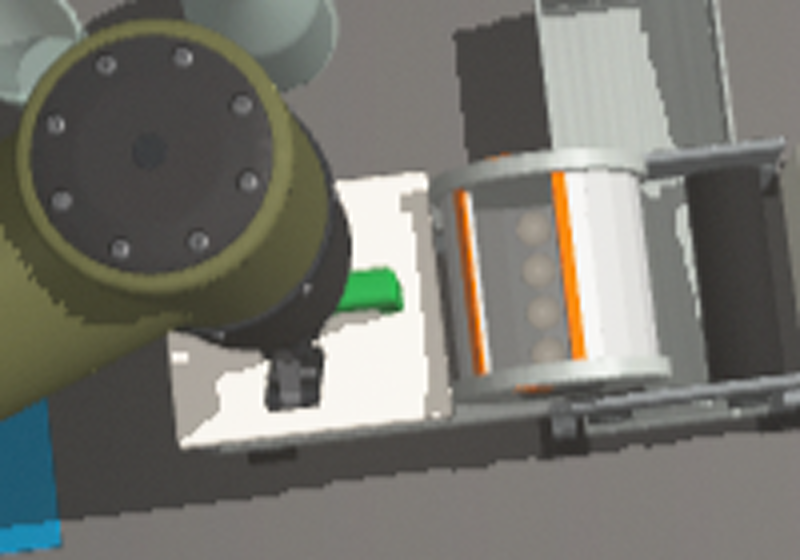

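```bash
python3 -m crank '[0,0,0,5,0,0,0, 0,0,0,5,0,0,0, 0,0,0,4,0,0,0, 0,0,0,4,0,0,0, 0,0,0,4,0,0,0]'
python3 -c "
from h import *
look('top','top6',(220,150,420,290))"
```

```text
time_s: 10.6
tcp_pos: [0.5703, 0.0558, 0.2295]
ee_rot: [-2.341, 2.094, -0.0]
ft_force: [-0.4, 2.0, -2.2]
width: 0.0187
jar 0.81 mill [-0.0446  0.0006  0.2048]
tcp mill [-0.1774 -0.      0.2294] F [-0.2  0.1 -2.1] t 10.7
```

View pics/top6c.png

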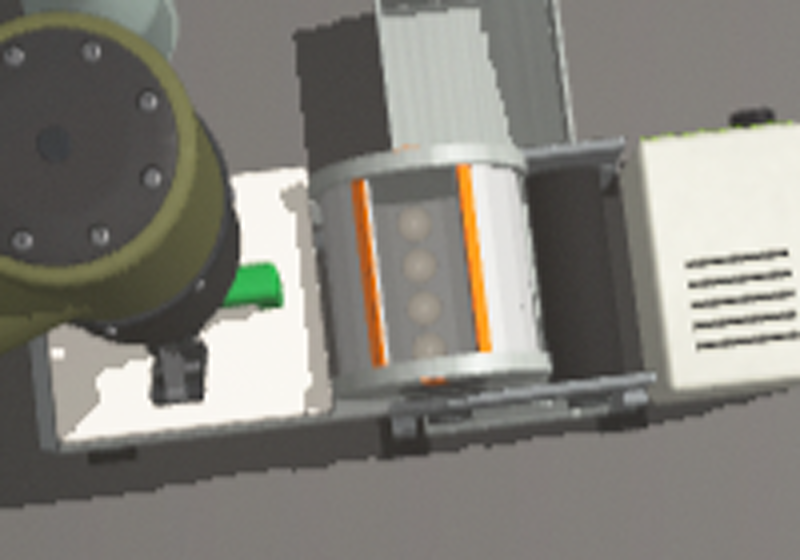

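```bash
python3 -m crank '[0,0,0,3,0,0,0, 0,0,0,3,0,0,0, 0,0,0,3,0,0,0, 0,0,0,3,0,0,0, 0,0,0,0,0,0,0]'
python3 -c "
from h import *
look('top','top7',(220,150,420,290))"
```

```text
time_s: 11.2
tcp_pos: [0.5715, 0.0436, 0.2293]
ee_rot: [2.341, -2.095, 0.0]
ft_force: [0.2, 0.7, -3.8]
width: 0.0186
jar 0.56 mill [-0.0081  0.0024  0.1997]
tcp mill [-0.166  -0.      0.2293] F [ 0.4  0.3 -3.1] t 11.3
```

View pics/top7c.png

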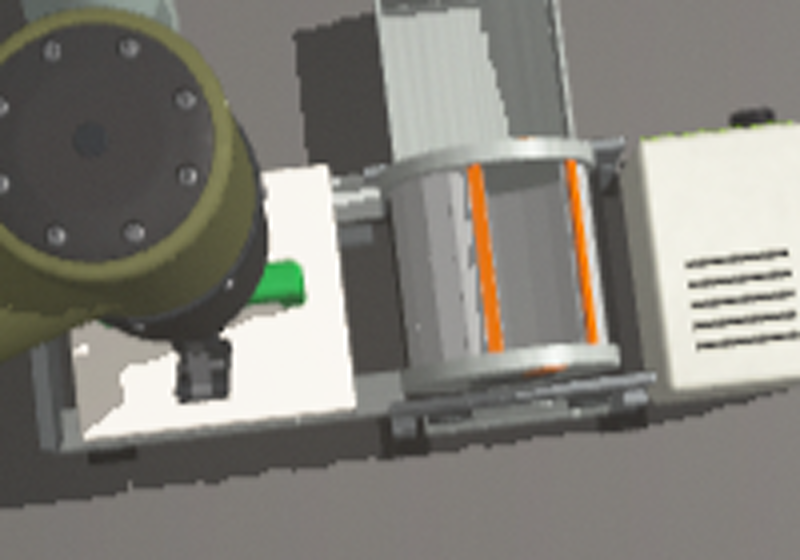

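```bash
python3 -m crank '[0,0,0,0,0,-20,0, 0,0,0,0,0,-35,0, 0,0,0,0,0,-30,0, 0,0,0,20,0,-5,0, 0,0,0,25,0,0,0]'
python3 -m crank '[0,0,0,30,0,0,0, 0,0,0,25,0,0,0, 0,0,0,10,0,8,0, 0,0,0,0,0,8,0, 0,0,0,0,0,0,0]'
python3 -c "
from h import *
st()
look('top','top8',(220,150,420,290)); look('side','s8',(280,160,440,280),5,j=False)"
```

```text
time_s: 11.8
tcp_pos: [0.577, -0.0002, 0.3215]
ee_rot: [-2.341, 2.091, -0.003]
ft_force: [1.1, -0.0, -3.1]
width: 0.0186
time_s: 12.3
tcp_pos: [0.5833, -0.0646, 0.3011]
ee_rot: [2.34, -2.094, -0.004]
ft_force: [0.4, 0.6, -3.2]
width: 0.0188
t 12.3 tcp [ 0.5833 -0.0646  0.3011] rot [ 2.34   -2.0935 -0.004 ] F [ 0.4  0.6 -3.2] w 0.01881299074278145 j [ 2.30e-01  1.70e-02  1.44e-01 -1.00e-03 -1.70e+00 -1.20e-01]
[[ 0.111 -0.994 -0.003]
 [-0.994 -0.111  0.   ]
 [-0.001  0.003 -1.   ]]
jar 0.94 mill [0.0371 0.0024 0.1447]
tcp mill [-5.700e-02 -1.000e-04  3.029e-01] F [-0.4  0.8 -2.7] t 12.4
tcp mill [-0.0569  0.      0.3035] F [ 0.5  0.6 -3.2] t 12.45
```

View pics/s8c.png

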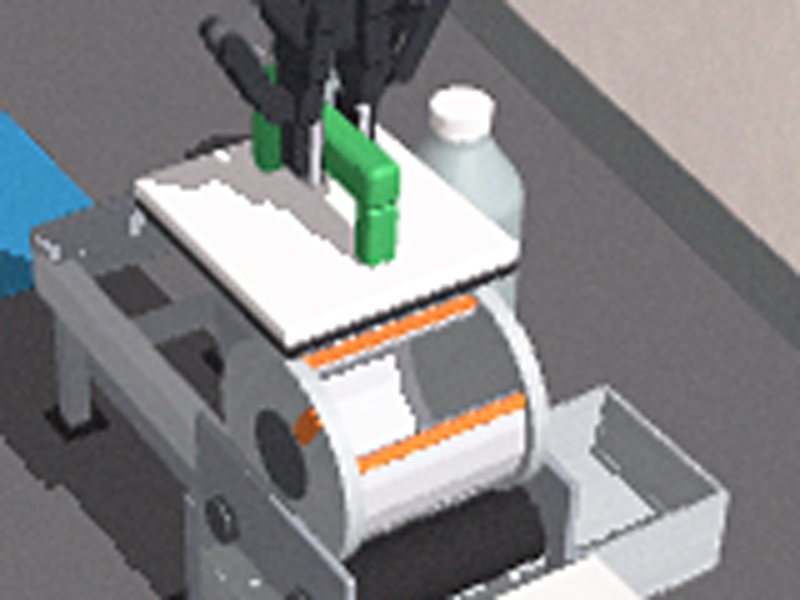

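View pics/top8c.png

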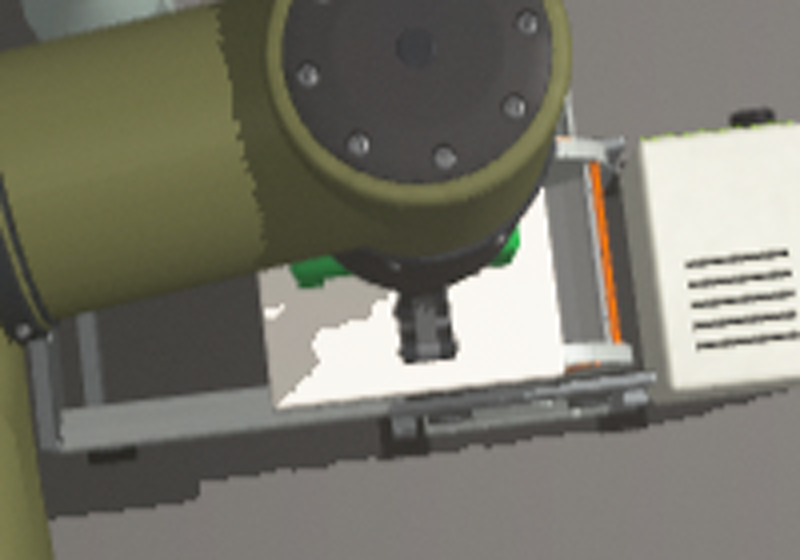

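```bash
python3 -m crank '[0,0,0,0,0,4,0, 0,0,0,0,0,4,0, 0,0,0,0,0,2,0, 0,0,0,0,0,0,0, 0,0,0,0,0,0,0]'
python3 -m crank '[0,0,0,0,0,1,0, 0,0,0,0,0,0.5,0, 0,0,0,0,0,0.5,0, 0,0,0,0,0,0,0, 0,0,0,0,0,0,0]'
```

```text
time_s: 12.95
tcp_pos: [0.5837, -0.0652, 0.2934]
ee_rot: [2.341, -2.095, 0.0]
ft_force: [-0.2, 0.7, -2.8]
width: 0.0187
time_s: 13.45
tcp_pos: [0.5837, -0.0652, 0.2914]
ee_rot: [2.341, -2.095, 0.0]
ft_force: [0.7, 0.1, -2.4]
width: 0.0187
```

```bash
python3 -m crank '[0,0,0,0,0,0.5,0, 0,0,0,0,0,0.5,0, 0,0,0,0,0,0,0, 0,0,0,0,0,0,0, 0,0,0,0,0,0,0]'
python3 -m crank '[0,0,0,0,0,0.5,0, 0,0,0,0,0,0,0, 0,0,0,0,0,0,0, 0,0,0,0,0,0,0, 0,0,0,0,0,0,0]'
python3 -m crank '[0,0,0,0,0,0.5,0, 0,0,0,0,0,0,0, 0,0,0,0,0,0,0, 0,0,0,0,0,0,0, 0,0,0,0,0,0,0]'
```

```text
time_s: 13.95
tcp_pos: [0.5837, -0.0652, 0.2903]
ee_rot: [2.341, -2.095, 0.0]
ft_force: [-0.1, -0.1, -2.6]
width: 0.0188
time_s: 14.45
tcp_pos: [0.5837, -0.0652, 0.2899]
ee_rot: [2.341, -2.095, 0.0]
ft_force: [-0.1, -0.3, -4.0]
width: 0.019
time_s: 14.95
tcp_pos: [0.5837, -0.0652, 0.2895]
ee_rot: [-2.341, 2.095, -0.0]
ft_force: [-1.1, 0.9, -1.3]
width: 0.0189
```

```bash
python3 -m crank '[0,0,0,0,0,0.5,0, 0,0,0,0,0,0,0, 0,0,0,0,0,0,0, 0,0,0,0,0,0,0, 0,0,0,0,0,0,0]'
python3 -m crank '[0,0,0,0,0,0.5,0, 0,0,0,0,0,0,0, 0,0,0,0,0,0,0, 0,0,0,0,0,0,0, 0,0,0,0,0,0,0]'; python3 -c "
from h import *
s=st();print(s['wrist_torque'])
look('side','s9',(280,160,440,280),5,j=False)"
```

```text
time_s: 15.45
tcp_pos: [0.5837, -0.0653, 0.2893]
ee_rot: [-2.341, 2.095, -0.001]
ft_force: [-1.4, 1.3, 2.1]
width: 0.0188
time_s: 15.95
tcp_pos: [0.5838, -0.0654, 0.2891]
ee_rot: [-2.341, 2.095, -0.002]
ft_force: [-1.8, 1.0, 6.1]
width: 0.0187
t 15.95 tcp [ 0.5838 -0.0654  0.2891] rot [-2.3409e+00  2.0946e+00 -1.8000e-03] F [-1.8  1.   6.1] w 0.018733104644900068 j [ 2.300e-01  1.200e-02  1.150e-01  1.000e-03 -1.673e+00 -1.190e-01]
[[ 0.111 -0.994  0.001]
 [-0.994 -0.111 -0.   ]
 [ 0.001 -0.001 -1.   ]]
[-0.02843563  0.50719992  0.01234413]
tcp mill [-0.056  -0.      0.2891] F [-1.4  1.3  5.6] t 16.0
```

View pics/s9c.png

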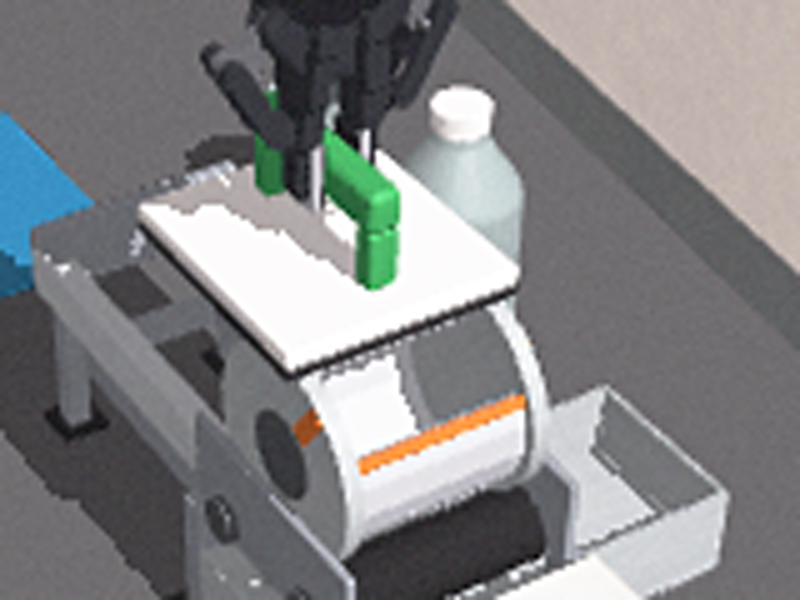

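```bash
python3 -m crank '[0,0,0,0,0,-0.4,0, 0,0,0,3,0,0,0, 0,0,0,5,0,0,0, 0,0,0,5,0,0,0, 0,0,0,5,0,0,0]'; python3 -c "
from h import *
look('side','s10',(280,160,440,280),5,j=False)"
```

```text
time_s: 16.5
tcp_pos: [0.5858, -0.0833, 0.2893]
ee_rot: [-2.341, 2.094, -0.001]
ft_force: [-1.2, 1.5, 6.3]
width: 0.0189
tcp mill [-0.0372 -0.      0.2893] F [-1.  -0.7  4.8] t 16.55
```

View pics/s10c.png

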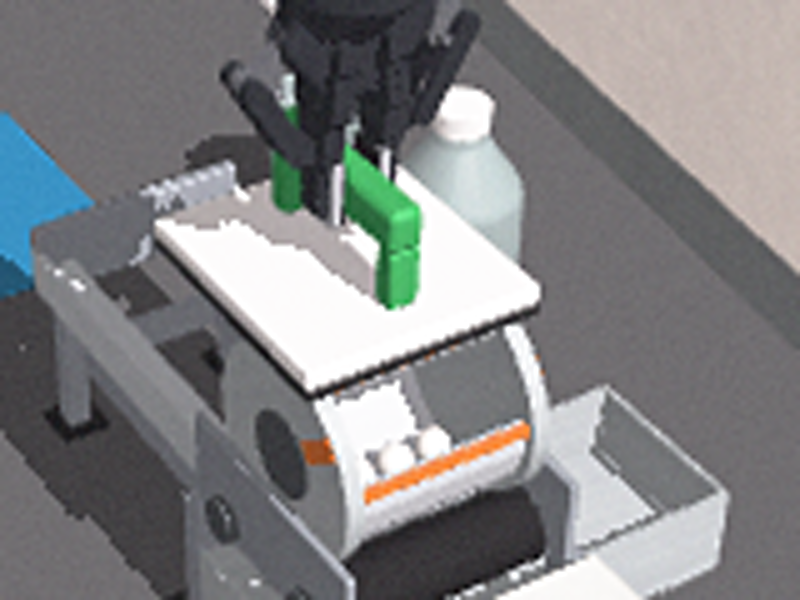

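```bash
python3 -m crank '[0,0,0,5,0,-0.2,0, 0,0,0,5,0,0,0, 0,0,0,5,0,0,0, 0,0,0,5,0,0,0, 0,0,0,5,0,0,0]'; python3 -m crank '[0,0,0,5,0,-0.2,0, 0,0,0,5,0,0,0, 0,0,0,5,0,0,0, 0,0,0,5,0,0,0, 0,0,0,5,0,0,0]'; python3 -c "
from h import *
look('side','s11',(280,160,440,280),5,j=False)"
```

```text
time_s: 17.05
tcp_pos: [0.5886, -0.108, 0.2895]
ee_rot: [-2.341, 2.094, -0.001]
ft_force: [-1.1, 0.9, 5.8]
width: 0.0184
time_s: 17.55
tcp_pos: [0.5914, -0.1327, 0.2894]
ee_rot: [-2.341, 2.094, -0.0]
ft_force: [-1.4, 1.8, 5.4]
width: 0.0188
tcp mill [ 0.0126 -0.      0.2895] F [-0.1 -1.2  3.6] t 17.6
```

View pics/s11c.png

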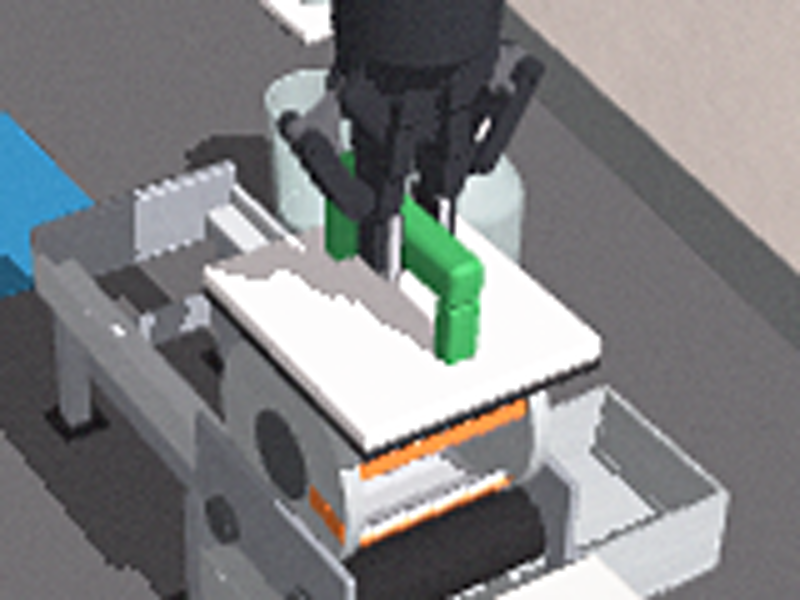

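```bash
python3 -m crank '[0,0,0,5,0,-0.1,0, 0,0,0,5,0,0,0, 0,0,0,5,0,0,0, 0,0,0,5,0,0,0, 0,0,0,5,0,0,0]'; python3 -m crank '[0,0,0,5,0,0.1,0, 0,0,0,5,0,0,0, 0,0,0,5,0,0,0, 0,0,0,5,0,0,0, 0,0,0,0,0,0,0]'; python3 -c "
from h import *
look('side','s12',(280,160,440,280),5,j=False)
look('top','t12',(220,130,420,280),4,j=False)"
```

```text
time_s: 18.1
tcp_pos: [0.5942, -0.1579, 0.2893]
ee_rot: [-2.341, 2.094, -0.0]
ft_force: [0.0, 1.9, 5.8]
width: 0.0186
time_s: 18.6
tcp_pos: [0.5964, -0.1785, 0.2892]
ee_rot: [2.34, -2.095, 0.001]
ft_force: [1.5, -0.7, 4.1]
width: 0.0187
tcp mill [ 5.780e-02 -1.000e-04  2.893e-01] F [ 1.5 -0.5  3.9] t 18.65
tcp mill [ 5.760e-02 -1.000e-04  2.893e-01] F [ 0.7 -0.8  4.2] t 18.7
```

View pics/s12c.png

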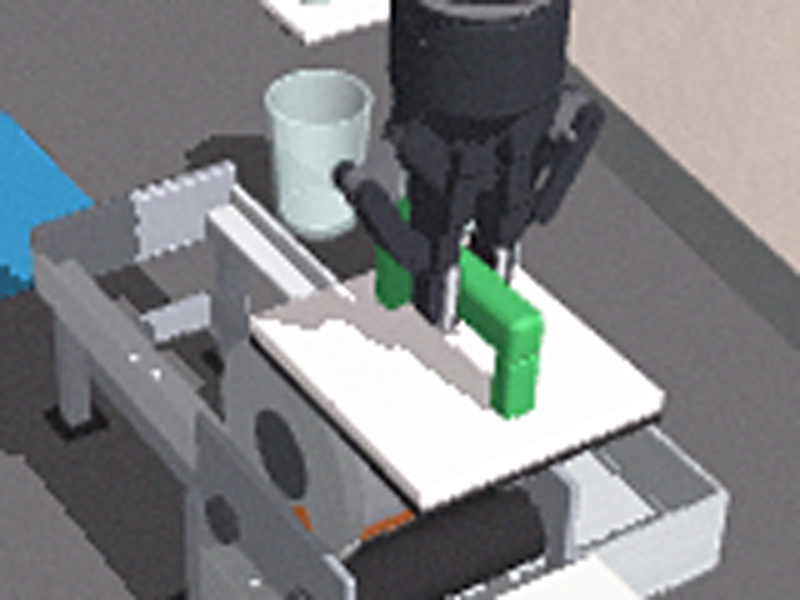

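View pics/t12c.png

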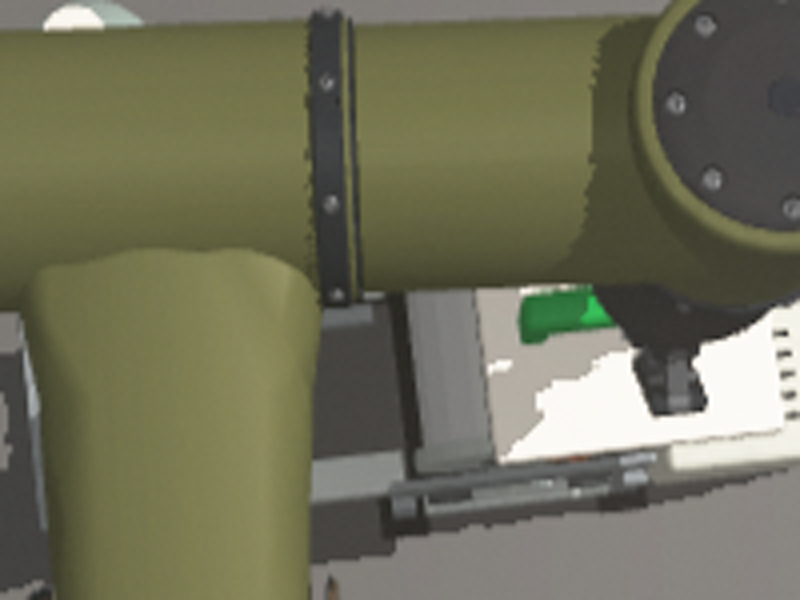

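```bash
cat >> h.py <<'E'
def face(p,u,v,y0=-0.060):
    d=np.linalg.inv(p['intrinsics'])@np.array([u,v,1]); d=p['pose'][:3,:3]@np.array([d[0],-d[1],-d[2]]); o=p['pose'][:3,3]
    n=uy; t=(y0-(o[:2]-O)@n)/(d[:2]@n); X=o+t*d
    return mill(X)
def orange(p,img,box=(300,200,380,290)):
    a,b,c,d=box; h=cv2.cvtColor(img[b:d,a:c],cv2.COLOR_BGR2HSV); m=cv2.inRange(h,(3,140,90),(18,255,255))
    n,l,s,ct=cv2.connectedComponentsWithStats(m)
    for i in range(1,n):
        if s[i,4]>3:
            u,v=ct[i]+[a,b]; f=face(p,u,v); print(s[i],(u,v),f,'ang past top',np.degrees(np.arctan2(f[0],f[2]-.161)).round(1))
E
python3 - <<'E'
from h import *
p=optics.snapshot('side')
for k in ['s8','s9','s10','s11','s12']:
    print(k); orange(p,cv2.imread(f'pics/{k}.png'))
    print('hub?',pix(p,np.r_[O-0.060*uy,.161]))
E
```

```text
s8
[41 19 34 14 79] (np.float64(357.65822784810126), np.float64(225.84810126582278)) [ 0.0871 -0.06    0.2961] ang past top 32.8
[52 41 28 14 84] (np.float64(365.6071428571429), np.float64(247.07142857142856)) [ 0.1204 -0.06    0.2597] ang past top 50.7
[39 42  5  7 25] (np.float64(340.84000000000003), np.float64(245.04)) [ 0.0195 -0.06    0.1923] ang past top 31.9
hub? [336.5996738  250.32538265]
s9
[52 41 28 14 83] (np.float64(365.566265060241), np.float64(247.34939759036143)) [ 0.1203 -0.06    0.2588] ang past top 50.9
[39 42  5  7 23] (np.float64(341.04347826086956), np.float64(245.34782608695653)) [ 0.0204 -0.06    0.192 ] ang past top 33.3
hub? [336.5996738  250.32538265]
s10
[53 47 27 14 72] (np.float64(366.125), np.float64(253.26388888888889)) [ 0.1236 -0.06    0.2441] ang past top 56.1
[41 48  6  5 26] (np.float64(343.3076923076923), np.float64(250.03846153846155)) [ 0.0308 -0.06    0.1848] ang past top 52.3
hub? [336.5996738  250.32538265]
s11
[52 42 28 14 94] (np.float64(365.6063829787234), np.float64(248.52127659574467)) [ 0.1207 -0.06    0.2557] ang past top 51.9
[42 57  7 12 25] (np.float64(345.04), np.float64(262.48)) [ 0.0395 -0.06    0.151 ] ang past top 104.2
[52 57 28 13 34] (np.float64(364.6764705882353), np.float64(263.02941176470586)) [ 0.1202 -0.06    0.2124] ang past top 66.8
hub? [336.5996738  250.32538265]
s12
[39 62  3  4  5] (np.float64(340.2), np.float64(263.2)) [ 0.0173 -0.06    0.1312] ang past top 149.9
[52 62 10  6 14] (np.float64(356.7857142857143), np.float64(264.3571428571429)) [ 0.0897 -0.06    0.1843] ang past top 75.4
hub? [336.5996738  250.32538265]
```

```bash
cat >> h.py <<'E'
def cyl(p,u,v,r=.0545,zc=.161):
    d=np.linalg.inv(p['intrinsics'])@np.array([u,v,1]); d=p['pose'][:3,:3]@np.array([d[0],-d[1],-d[2]]); o=p['pose'][:3,3]
    ox,oz=(o[:2]-O)@ux,o[2]-zc; dx,dz=d[:2]@ux,d[2]
    a=dx*dx+dz*dz;b=2*(ox*dx+oz*dz);c=ox*ox+oz*oz-r*r; q=b*b-4*a*c
    if q<0: return None
    t=(-b-np.sqrt(q))/2/a; X=o+t*d; m=mill(X); return m, np.degrees(np.arctan2(m[0],m[2]-zc)).round(1)
E
python3 - <<'E'
from h import *
p=optics.snapshot('side')
for k,L in {'s8':[(305,360),(475,300),(360,465),(525,402)],'s9':[(360,465),(525,402)],'s10':[(365,495),(530,430)],'s11':[(360,475),(525,405),(360,540),(508,483)]}.items():
    for u,v in L: print(k,cyl(p,280+u/5,160+v/5))
E
```

```text
s8 (array([ 0.0014, -0.0485,  0.2155]), np.float64(1.5))
s8 (array([0.0047, 0.0494, 0.2153]), np.float64(4.9))
s8 (array([ 0.0496, -0.0472,  0.1836]), np.float64(65.5))
s8 (array([0.0505, 0.0495, 0.1815]), np.float64(67.9))
s9 (array([ 0.0496, -0.0472,  0.1836]), np.float64(65.5))
s9 (array([0.0505, 0.0495, 0.1815]), np.float64(67.9))
s10 (array([ 0.0541, -0.0468,  0.1675]), np.float64(83.1))
s10 (array([0.0543, 0.0511, 0.1654]), np.float64(85.4))
s11 (array([ 0.0514, -0.0483,  0.179 ]), np.float64(70.7))
s11 (array([0.051 , 0.0492, 0.1801]), np.float64(69.5))
s11 None
s11 None
```

```bash
python3 -m crank '[0,0,0,0,0,-5,0, 0,0,0,0,0,-7,0, 0,0,0,-20,0,0,0, 0,0,0,-30,0,0,0, 0,0,0,-20,0,0,0]'; python3 -m crank '[0,0,0,-5,0,4,0, 0,0,0,0,0,5,0, 0,0,0,0,0,0,0, 0,0,0,0,0,0,0, 0,0,0,0,0,0,0]'; python3 -c "
from h import *
look('side','s13',(280,160,440,280),5,j=False)
p=look('top','t13',(220,130,420,280),4,j=False)
p=snap('side','s13b')
orange(p,cv2.imread('pics/s13.png'));st()"
```

```text
time_s: 19.3
tcp_pos: [0.5879, -0.1064, 0.3001]
ee_rot: [2.341, -2.093, -0.004]
ft_force: [1.0, 0.1, -2.4]
width: 0.0189
time_s: 19.8
tcp_pos: [0.5879, -0.1037, 0.2921]
ee_rot: [2.34, -2.096, 0.0]
ft_force: [-0.2, -0.2, -3.2]
width: 0.0186
tcp mill [-1.750e-02 -1.000e-04  2.922e-01] F [ 0.2 -0.4 -2.5] t 19.85
tcp mill [-1.760e-02 -1.000e-04  2.923e-01] F [ 0.3  0.6 -2.9] t 19.9
[53 55 27 13 50] (np.float64(365.76), np.float64(260.65999999999997)) [ 0.1238 -0.06    0.2224] ang past top 63.6
[39 61  3  4  6] (np.float64(340.1666666666667), np.float64(262.5)) [ 0.0171 -0.06    0.1334] ang past top 148.2
t 19.95 tcp [ 0.5879 -0.1034  0.2923] rot [ 2.3405e+00 -2.0956e+00  3.0000e-04] F [ 0.2 -0.3 -3.5] w 0.019199079641335978 j [ 0.161  0.039  0.149  0.    -1.681 -0.051]
[[ 0.11  -0.994  0.   ]
 [-0.994 -0.11  -0.   ]
 [ 0.    -0.    -1.   ]]
```

View pics/s13c.png

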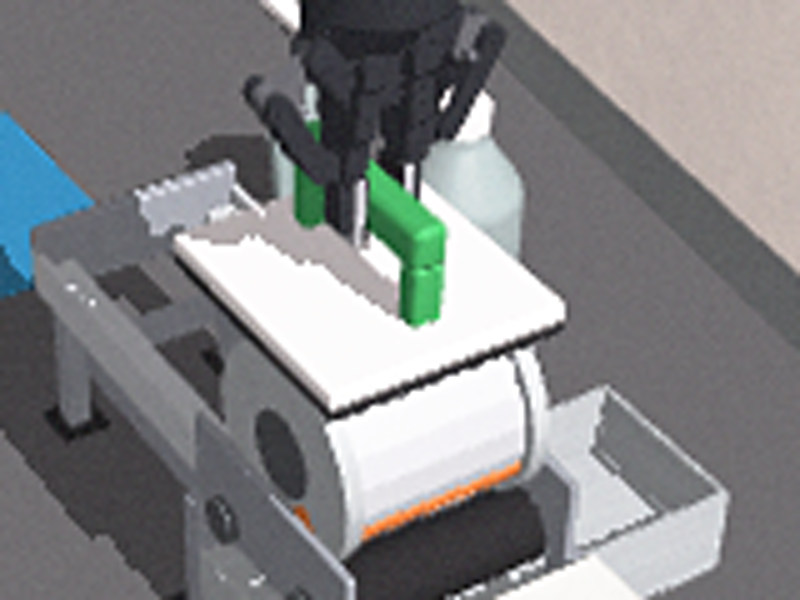

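View pics/t13c.png

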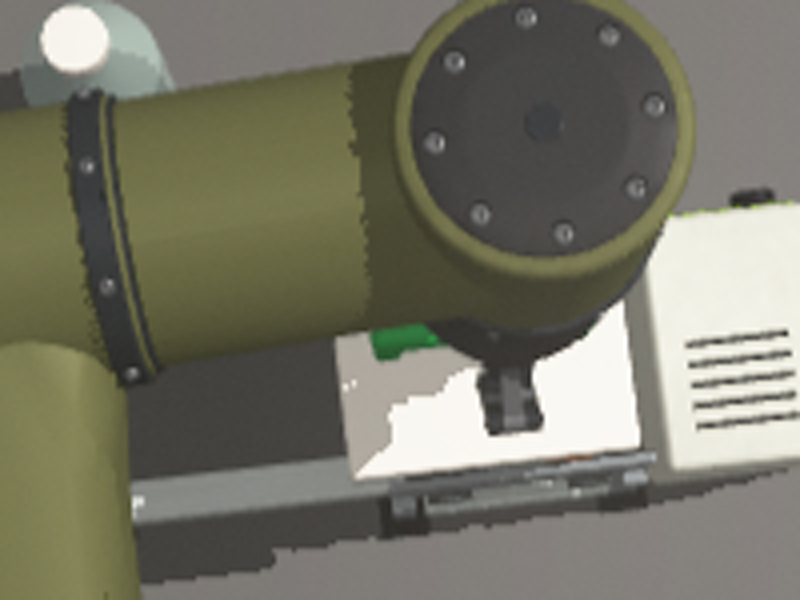

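Run:
```python
from h import *
p=optics.snapshot('side')
for u,v in [(365,528),(440,497),(520,465),(365,530),(520,468)]: print(cyl(p,280+u/5,160+v/5))
```

```text
(array([ 0.0512, -0.0442,  0.1423]), np.float64(110.1))
(array([0.0509, 0.0005, 0.1416]), np.float64(110.9))
(array([0.05  , 0.0502, 0.1394]), np.float64(113.4))
(array([ 0.0502, -0.0435,  0.1398]), np.float64(112.9))
(array([0.0477, 0.0523, 0.1347]), np.float64(118.9))
```

```bash
python3 -m crank '[0,0,0,0,0,1.5,0, 0,0,0,0,0,1,0, 0,0,0,0,0,0.3,0, 0,0,0,0,0,0,0, 0,0,0,0,0,0,0]'; python3 -m crank '[0,0,0,0,0,0.3,0, 0,0,0,0,0,0,0, 0,0,0,0,0,0,0, 0,0,0,0,0,0,0, 0,0,0,0,0,0,0]'
```

```text
time_s: 20.5
tcp_pos: [0.5879, -0.103, 0.2895]
ee_rot: [2.341, -2.095, 0.0]
ft_force: [-0.2, 0.9, -1.3]
width: 0.0186
time_s: 21.0
tcp_pos: [0.5879, -0.103, 0.2895]
ee_rot: [-2.341, 2.095, -0.001]
ft_force: [-1.0, 1.0, 0.8]
width: 0.0185
```

```bash
python3 -m crank '[0,0,0,0,0,0.2,0, 0,0,0,2,0,0,0, 0,0,0,4,0,0,0, 0,0,0,4,0,0,0, 0,0,0,4,0,0,0]'; python3 -m crank '[0,0,0,4,0,0,0, 0,0,0,4,0,0,0, 0,0,0,4,0,0,0, 0,0,0,2,0,0,0, 0,0,0,0,0,0,0]'; python3 -c "
from h import *
p=look('side','s14',(280,160,440,280),5,j=False)
p=look('top','t14',(220,130,420,280),4,j=False)"
```

```text
time_s: 21.5
tcp_pos: [0.5895, -0.1174, 0.2895]
ee_rot: [-2.341, 2.095, -0.001]
ft_force: [-0.6, 1.4, 5.0]
width: 0.0187
time_s: 22.0
tcp_pos: [0.5912, -0.1317, 0.2895]
ee_rot: [-2.34, 2.095, -0.002]
ft_force: [-1.0, -0.4, 5.8]
width: 0.0188
tcp mill [ 0.0107 -0.      0.2895] F [-1.  -0.4  4.5] t 22.05
tcp mill [ 1.070e-02 -1.000e-04  2.895e-01] F [-0.4 -0.6  5.6] t 22.1
```

View pics/s14c.png

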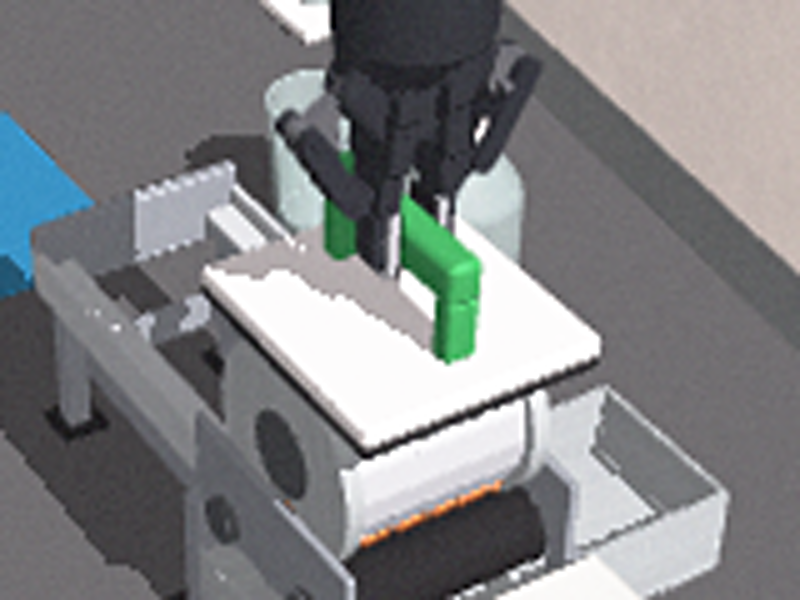

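View pics/t14c.png

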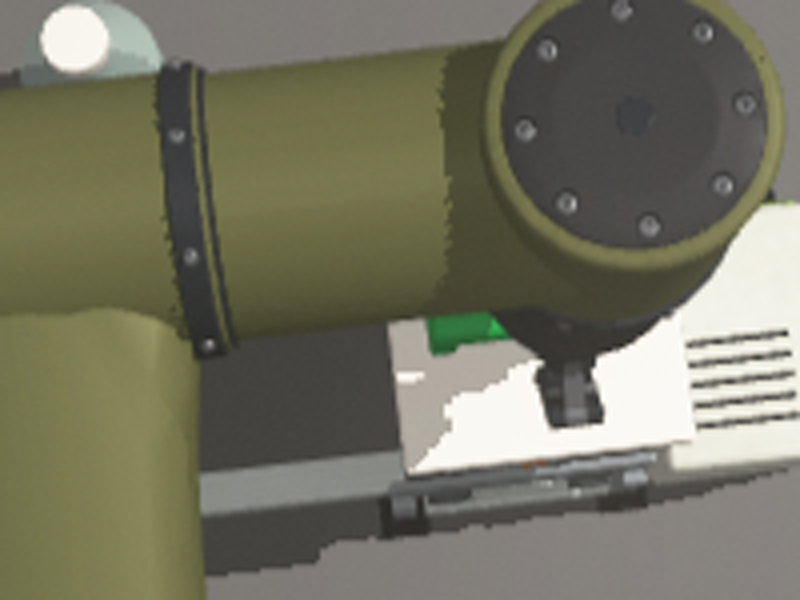

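Run:
```python
from h import *
p=optics.snapshot('side')
for k in ['s13','s14']: orange(p,cv2.imread(f'pics/{k}.png'))
for u,v in [(360,540),(430,513),(500,487)]: print(cyl(p,280+u/5,160+v/5))
q=optics.snapshot('top')
for k in ['t12','t13','t14']:
    im=cv2.imread(f'pics/{k}.png'); h=cv2.cvtColor(im,cv2.COLOR_BGR2HSV); m=cv2.inRange(h,(3,90,90),(20,255,255)); m[:,:330]=0; m[:200]=0;m[260:]=0;m[:,400:]=0
    ys,xs=np.where(m); print(k,list(zip(xs,ys)), [face(q,x,y) for x,y in zip(xs,ys)][:4])
```

```text
[53 55 27 13 50] (np.float64(365.76), np.float64(260.65999999999997)) [ 0.1238 -0.06    0.2224] ang past top 63.6
[39 61  3  4  6] (np.float64(340.1666666666667), np.float64(262.5)) [ 0.0171 -0.06    0.1334] ang past top 148.2
[59 58 18  8 24] (np.float64(367.7083333333333), np.float64(261.5833333333333)) [ 0.1312 -0.06    0.2253] ang past top 63.9
[52 66  6  3  8] (np.float64(354.625), np.float64(267.125)) [ 0.0813 -0.06    0.1688] ang past top 84.5
None
None
None
t12 [(np.int64(363), np.int64(244)), (np.int64(364), np.int64(244)), (np.int64(365), np.int64(244)), (np.int64(366), np.int64(244))] [array([ 0.0294, -0.06  ,  0.1244]), array([ 0.032 , -0.06  ,  0.1209]), array([ 0.0346, -0.06  ,  0.1174]), array([ 0.0372, -0.06  ,  0.1139])]
t13 [(np.int64(362), np.int64(244)), (np.int64(363), np.int64(244)), (np.int64(364), np.int64(244)), (np.int64(365), np.int64(244)), (np.int64(366), np.int64(244))] [array([ 0.0269, -0.06  ,  0.1278]), array([ 0.0294, -0.06  ,  0.1244]), array([ 0.032 , -0.06  ,  0.1209]), array([ 0.0346, -0.06  ,  0.1174])]
t14 [(np.int64(354), np.int64(245)), (np.int64(355), np.int64(245)), (np.int64(351), np.int64(246))] [array([ 0.0088, -0.06  ,  0.1259]), array([ 0.0113, -0.06  ,  0.1224]), array([ 0.0031, -0.06  ,  0.1064])]
```

```bash
python3 -m crank '[0,0,0,3,0,0,0, 0,0,0,3,0,0,0, 0,0,0,2.5,0,0,0, 0,0,0,0,0,0,0, 0,0,0,0,0,0,0]'; python3 -c "
from h import *
look('top','t15',(220,130,420,280),4,j=False)"; python3 -m crank '[0,0,0,0,0,-4,0, 0,0,0,0,0,-10,0, 0,0,0,-25,0,-15,0, 0,0,0,-40,0,0,0, 0,0,0,-40,0,0,0]';python3 -m crank '[0,0,0,-40,0,0,0, 0,0,0,-40,0,0,0, 0,0,0,-20,0,0,0, 0,0,0,0,0,0,0, 0,0,0,0,0,0,0]'; python3 -c "
from h import *
p=look('top','t16',(260,130,430,270),4.5,j=False)
for i in [1]: rec(p,'ball1_center',6)
p=look('side','s16',(280,160,440,280),5,j=False)
q=optics.snapshot('top')
for k in ['t15','t16']:
    im=cv2.imread(f'pics/{k}.png'); h=cv2.cvtColor(im,cv2.COLOR_BGR2HSV); m=cv2.inRange(h,(3,90,90),(20,255,255)); m[:,:330]=0; m[:200]=0;m[260:]=0;m[:,400:]=0
    ys,xs=np.where(m); print(k,[(int(x),int(y)) for x,y in zip(xs,ys)], [face(q,x,y) for x,y in zip(xs,ys)][:6])
"
```

```text
time_s: 22.7
tcp_pos: [0.5921, -0.14, 0.2895]
ee_rot: [-2.341, 2.095, -0.002]
ft_force: [-1.0, -0.2, 4.9]
width: 0.0188
tcp mill [ 1.910e-02 -1.000e-04  2.895e-01] F [-1.4 -0.   5.2] t 22.75
time_s: 23.25
tcp_pos: [0.5802, -0.0341, 0.3178]
ee_rot: [2.34, -2.097, -0.001]
ft_force: [0.7, 1.0, -2.9]
width: 0.0184
time_s: 23.75
tcp_pos: [0.5692, 0.0648, 0.3175]
ee_rot: [2.342, -2.093, -0.001]
ft_force: [-0.5, -0.0, -3.0]
width: 0.0186
tcp mill [-1.863e-01  1.000e-04  3.176e-01] F [-0.7 -0.4 -2.9] t 23.8
ball1_center 0.37 [ 0.7135 -0.0829  0.0356]
tcp mill [-1.858e-01  1.000e-04  3.177e-01] F [-0.4 -0.4 -3.3] t 23.9
t15 [(348, 246), (349, 246), (350, 246), (351, 246)] [array([-0.0043, -0.06  ,  0.117 ]), array([-0.0019, -0.06  ,  0.1134]), array([ 0.0006, -0.06  ,  0.1099]), array([ 0.0031, -0.06  ,  0.1064])]
t16 [(353, 245), (348, 246), (349, 246), (350, 246), (351, 246)] [array([ 0.0064, -0.06  ,  0.1293]), array([-0.0043, -0.06  ,  0.117 ]), array([-0.0019, -0.06  ,  0.1134]), array([ 0.0006, -0.06  ,  0.1099]), array([ 0.0031, -0.06  ,  0.1064])]
```

View pics/t16c.png

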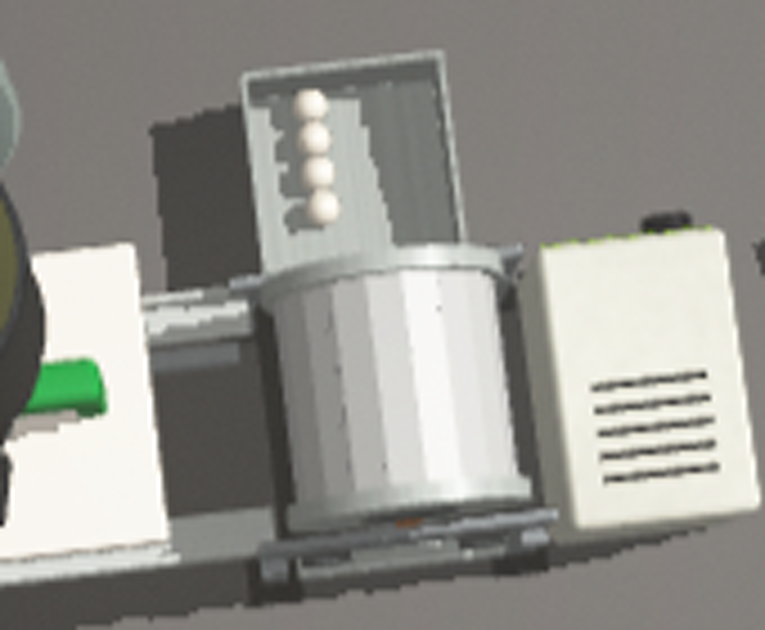

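View pics/s16c.png

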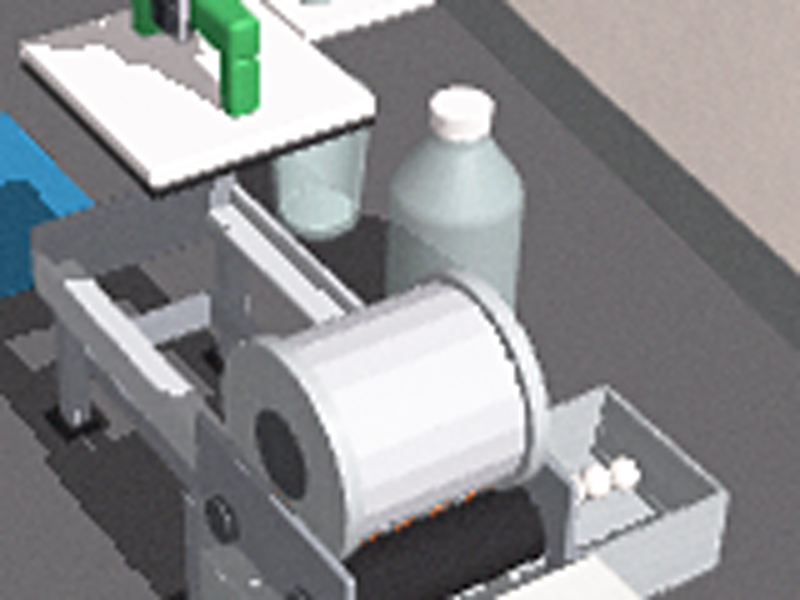

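```bash
python3 -c "
from h import *
to(.5115,.3565,.078,-83.6)"
```

```text
shift(tool mm) [-297.5   25.4  239.7] turn [ 0.0002 -0.0002 -0.002 ] F [ 0.7  0.6 -3. ] T [-0.06 -0.04  0.04] w 0.0189 t 23.95
```

```bash
python3 -m crank '[0,0,0,-20,2,0,0, 0,0,0,-35,3,0,0, 0,0,0,-40,3,0,0, 0,0,0,-40,4,0,0, 0,0,0,-40,4,0,0]'; python3 -m crank '[0,0,0,-40,3,0,0, 0,0,0,-40,3,10,0, 0,0,0,-30,3,20,0, 0,0,0,-12,0,30,0, 0,0,0,0,0,30,0]'; python3 -c "
from h import *
to(.5115,.3565,.078,-83.6)"
```

```text
time_s: 24.45
tcp_pos: [0.5338, 0.2372, 0.318]
ee_rot: [-2.339, 2.097, -0.0]
ft_force: [1.1, -0.4, -3.9]
width: 0.0187
time_s: 24.95
tcp_pos: [0.5113, 0.3581, 0.2262]
ee_rot: [2.342, -2.093, -0.001]
ft_force: [0.3, 0.0, -4.4]
width: 0.0185
shift(tool mm) [ 1.700e+00 -1.000e-01  1.482e+02] turn [0.0004 0.0001 0.0004] F [ 0.3  0.  -4.4] T [-0.1   0.    0.03] w 0.0185 t 24.95
```

```bash
python3 -m crank '[0,0,0,0,0,35,0, 0,0,0,0,0,40,0, 0,0,0,0,0,35,0, 0,0,0,0,0,20,0, 0,0,0,0,0,10,0]'; python3 -m crank '[0,0,0,0,0,0,0, 0,0,0,0,0,0,0, 0,0,0,0,0,0,0, 0,0,0,0,0,0,0, 0,0,0,0,0,0,0]'; python3 -c "
from h import *
to(.5115,.3565,.0715,-83.6)
look('side','s17',(200,120,360,240),5,j=False)"
```

```text
time_s: 25.45
tcp_pos: [0.511, 0.3553, 0.0849]
ee_rot: [2.337, -2.094, -0.0]
ft_force: [0.0, -0.4, -1.9]
width: 0.0189
time_s: 25.95
tcp_pos: [0.5117, 0.3572, 0.0887]
ee_rot: [-2.34, 2.094, -0.0]
ft_force: [-0.5, 0.4, -3.1]
width: 0.0189
shift(tool mm) [ 0.7  0.3 17.2] turn [-0.001   0.0009 -0.0006] F [-0.5  0.4 -3.1] T [-0.04  0.03  0.01] w 0.0189 t 25.95
tcp mill [-0.4839 -0.0246  0.0885] F [-0.1 -0.2 -3.6] t 26.0
```

View pics/s17c.png

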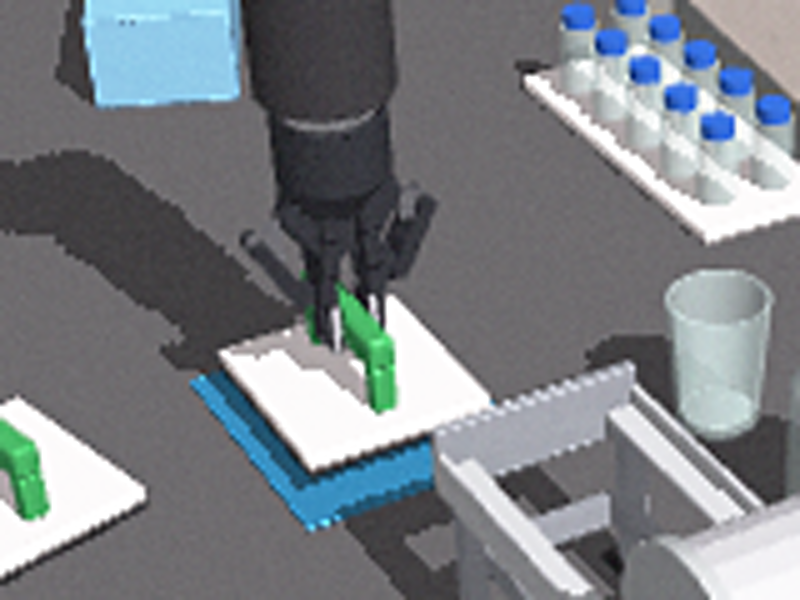

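```bash
python3 -m crank '[0,0,0,0,0,6,0, 0,0,0,0,0,5,0, 0,0,0,0,0,3,0, 0,0,0,0,0,1.5,0, 0,0,0,0,0,0,0]'; python3 -m crank '[0,0,0,0,0,0.8,0, 0,0,0,0,0,0.5,0, 0,0,0,0,0,0,0, 0,0,0,0,0,0,0, 0,0,0,0,0,0,0]'
```

```text
time_s: 26.5
tcp_pos: [0.5115, 0.3568, 0.0721]
ee_rot: [2.341, -2.095, 0.0]
ft_force: [0.1, -0.0, -2.8]
width: 0.019
time_s: 27.0
tcp_pos: [0.5116, 0.357, 0.0717]
ee_rot: [-2.341, 2.094, -0.0]
ft_force: [-3.3, -0.2, 3.7]
width: 0.0186
```

Contact with the mat; release and retreat.

```bash
python3 -m crank '[0,0,0,0,0,-0.4,0, 0,0,0,0,0,0,0.3, 0,0,0,0,0,0,0.7, 0,0,0,0,0,0,1, 0,0,0,0,0,0,1]'; python3 -m crank '[0,0,0,0,0,0,1, 0,0,0,0,0,-10,1, 0,0,0,0,0,-25,1, 0,0,0,0,0,-35,1, 0,0,0,0,0,-40,1]'; python3 -m crank '[0,0,0,-20,10,-30,1, 0,0,0,-30,15,-10,1, 0,0,0,-20,15,0,1, 0,0,0,0,0,0,1, 0,0,0,0,0,0,1]'; python3 -c "
from h import *
p=look('top','t18',(260,130,430,270),4.5,j=False); a=snap('side','s18'); st()"
```

```text
time_s: 27.5
tcp_pos: [0.5115, 0.3569, 0.0713]
ee_rot: [2.341, -2.095, 0.0]
ft_force: [-0.5, 0.8, -0.1]
width: 0.0685
time_s: 28.0
tcp_pos: [0.5111, 0.3565, 0.1825]
ee_rot: [2.34, -2.094, 0.0]
ft_force: [1.0, 0.2, 0.2]
width: 0.0849
time_s: 28.5
tcp_pos: [0.4637, 0.4223, 0.222]
ee_rot: [-2.342, 2.093, -0.0]
ft_force: [0.3, -0.5, 0.3]
width: 0.0853
tcp mill [-0.5535 -0.0646  0.2218] F [-0.1  0.  -0.2] t 28.55
t 28.6 tcp [0.4643 0.4215 0.2217] rot [-2.3408e+00  2.0953e+00 -5.0000e-04] F [ 0.1 -0.1 -0.3] w 0.0852812069812276 j [ 1.056  0.111  0.096  0.    -1.556 -0.945]
[[ 0.11  -0.994  0.   ]
 [-0.994 -0.11  -0.   ]
 [ 0.    -0.    -1.   ]]
```

View pics/t18.png

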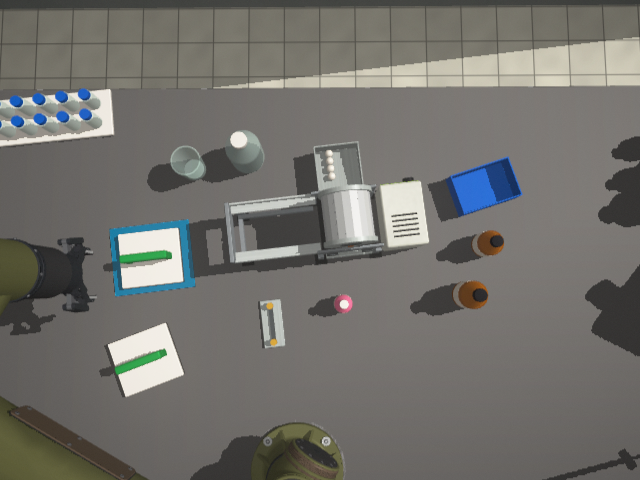

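View pics/s18.png

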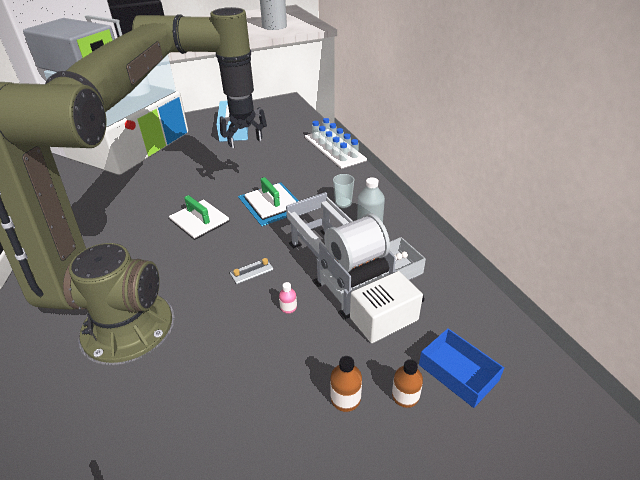

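View pics/t18c.png

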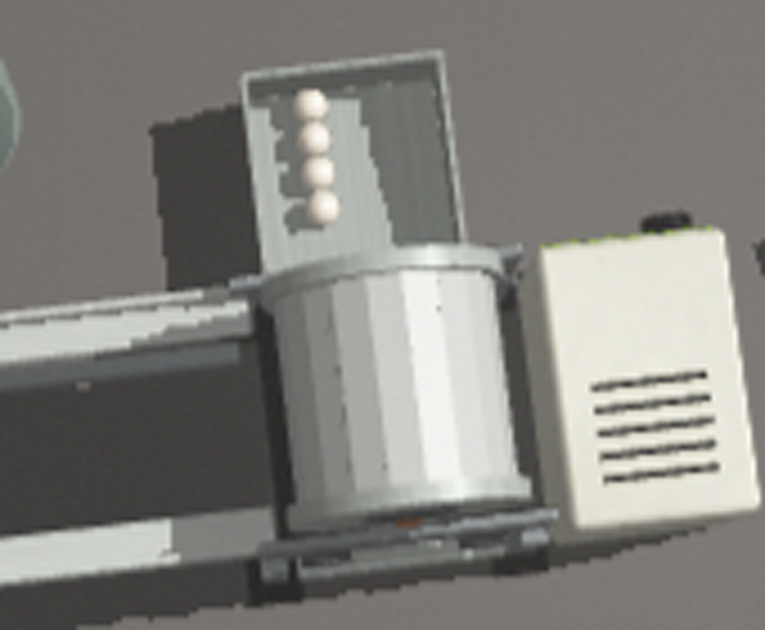

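```bash
python3 -c "
from plant import ticket,monitor
print(ticket.hand_in()); print(monitor.read_state()['time_s'])"
```

```text
the job is handed in; nothing more can be done
None
the job is handed in; nothing more can be done
```

I finished the job and handed it in at about 28.6 s, well under the 72 s limit.

- **Rolling:** I took the pusher farthest from the base. With its nose I rolled the jar along the rails at about 50 mm/s until it dropped into the cradle.
- **Turning:** Two strokes with the sole turned the jar on until all four balls fell out. The sole's load on the jar was about 4 to 9 N; it briefly passed your 3 to 8 N range.
- **Finish:** I laid the pusher flat on the blue mat, let go and backed the arm away. The gripper never touched the jar.

**Last checks:**
- The final pictures show four balls at the closed end of the chute and the jar at rest in the cradle. The pusher lies flat on its mat.
- The bottles, beaker, tub, port cover and second pusher look unmoved by eye; I did not measure them again.
- The wrist force read about zero with the hand open and clear.

**Least certain:** the final port angle. The bearing plate hides most of the orange bar, so I could only estimate it. The bar in the top view reads about 180°, and adding up the strokes gives 178 to 182°. On the way, the two methods differed by up to about 7°, so I trust straight down to within about 5°.

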